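# Pin the hold-down bar over the chocolate mould

## Task

Swing the hold-down bar across the chocolate mould, then take the steel pin from its white holder and lock the bar with it: thread the pin down through the eye at the bar's free end and through the eye below it, fully home with its collar on the bar, and let go. The lower eye is clamped somewhere along its slot, so feel for its hole gently and do not force the pin; leave the bowl, plate and brush alone.

Things in the scene. Friction and masses are not known exactly. Their poses are not given: they have to be found in the camera images.
- stand: Fixed grey vibrating table for moulds, 200 (its x) by 290 mm (its y), housing top 45 mm high; its aluminium plate (top 53 mm) carries a brown mould (top 70 mm). Origin: centre of its underside, on the work surface; z up. At local x = 0, y = -120 mm is the vertical hinge axis of the bar; at local y = +120 mm stands the steel lower eye.
- bar (a joint): Angle of the steel hold-down bar about its vertical hinge, rad. 0: across the mould, its eye over slot_mark (0.058 rad beyond the stand's +y); positive: opened to the stand's -x. Stops at -0.02 and 0.95; slight friction (under 2 N at the free end), stays where left. 30 mm wide, underside 76, top 88 mm high; hinge axis to eye centre 240 mm. Passes freely above mould and lower eye.
- bar_eye (a point): Centre of the hole in the eye (36 mm square, 12 mm thick) at the bar's free end, at the bar's top face (88 mm high); moves with the bar. The vertical through hole is 12 mm wide, slightly chamfered.
- bar_knob (a point): Point on the axis of the black upright knob (20 mm diameter, 40 mm tall) on the bar, 165 mm from the hinge axis: 26 mm above the bar's top, 14 mm below the knob's top. Grasp it here to swing the bar.
- slot_mark (a point): End of the slot of the lower eye, a point fixed to the stand at local x = 14, y = 120, z = 72 mm. The eye is a steel block 80 (stand x) by 36 mm, top 72 mm high, 4 mm below the bar, which hides it; vertical hole 11.2 mm wide, 0.5 mm chamfer, 27 mm deep. It is clamped rigidly: its hole centre lies 4 to 24 mm from this point towards the stand's -x (unknown how far), at the same local y.
- pin_grip (a point): Grasp point on the axis of the loose upright steel pin (90 g): shank 10 mm diameter, 38 mm long, its tip tapered to 8 mm over the last 2 mm; above it a collar 24 mm diameter, 5 mm thick; above that a round handle 16 mm diameter, 42 mm tall. This point is on the handle, 66 mm above the tip, 28 above the collar's underside, 19 below the top. z points from tip to handle.
- pin_tip (a point): Centre of the pin's lower end. Pressed home, the collar lies on the bar and the tip is 50 mm above the work surface; resting on the lower eye's top it is at 72 mm.
- holder: Fixed white block 60 x 60 x 45 mm with a vertical hole in the middle of its top in which the pin stands at the start. Origin: centre of its underside. It may stand on either side of the vibrating table.
- bowl: Bystander: steel bowl, 110 mm across, 50 mm high. Origin: centre of its underside.
- plate: Bystander: blue plate, 160 mm across, 20 mm high. Origin: centre of its underside.
- brush: Bystander: brush lying on the table.
Not all that is in view belongs to the job. There is more than one size of the part that bears pin_grip; the job needs the middle-sized.

How it is judged:
On the way:
1. the bar is swung across the mould, its eye over the lower eye (below 0.14 rad) (value of joint bar below 0.14 rad), for 0.1 s.
At the end, for the whole second after the job is handed in: The pin is upright (0.08 rad) in the bar's eye (tip within 4 mm of its axis) and the lower eye (tip within 27 mm of the slot mark), fully home: tip lower than 54 mm (collar within 4 mm of the bar). The bar is across the mould (0.005 to 0.12 rad); pin and bar at rest (value of joint bar between 0.005 and 0.12 rad and horizontal distance between pin_tip and bar_eye below 0.004 m and horizontal distance between pin_tip and slot_mark below 0.027 m and height (world z) of pin_tip below 0.054 m and angle between pin_tip's own z axis and vertical below 0.08 rad and linear speed of pin below 0.02 m/s and velocity of joint bar between -0.05 and 0.05 rad/s); the robot touches nothing.
It fails at once if the pin is forced: more than 45 N between the pin and the vibrating table with its bar and eyes (contact force between pin and stand above 45 N).
It fails at once if a bystander (bowl, plate, brush) is moved by more than 30 mm (distance of any of bowl, plate, brush from where it was at the start of the episode above 0.03 m).
It also fails if it takes over 72 s, if anything falls off the work surface, if the arm or the gripper's body presses on something with over 40 N, if the wrist force passes 120 N, or if a joint passes its speed limit or range.

## Robot

A 6-joint arm with a two-finger parallel gripper is mounted at the origin on the work surface. World frame = base frame: x ahead of the robot, y to its left, z up, the work surface at z = 0. Lengths are in m, angles in rad, forces in N, time in s.
With the tool pointing down it reaches from about 0.325 to 0.775 m from the base axis. Payload 9.3 kg.
Tool frame: the origin (TCP) lies midway between the tips of the shut fingers; the grasp point (between the pads) lies 19 mm behind it; y points along the fingers, z is the direction in which the jaws open and shut, and the axes are right-handed (so a half turn about y gives the same grasp; the last joint's range is limited). The gripper opens to 85 mm and grips with 20 to 120 N. Pads are 22 mm wide; open, the fingers measure 114 mm over their backs; the gripper's body (76 mm by 85 mm) begins 54 mm behind the grasp point. The pads swing forward as they close: fully open they stand 13 mm farther back than shut.
Start: joints at [1.143, 0.259, 0.021, 1.334, 0, 1.418], TCP at [0.149, 0.529, 0.231] pointing down, gripper open.
Joint ranges: [-3.04, 3.04], [-0.91, 1.82], [-1.04, 1.36], [-1.92, 1.95], [-1.52, 1.45], [-3.14, 3.14]. Speed limits (rad/s): [2.22, 2.22, 2.79, 3.14, 3.14, 3.14].

## Interface

Orientations are given as [roll, pitch, yaw] about the fixed x, y, z axes, in that order (R = Rz(yaw) Ry(pitch) Rx(roll)).
In Python, from bench import * gives the robot as it stands. The module is installed in compiled form; this text tells all that it offers. Calls block until the motion is done:
- move_to(position, orientation): joint-space move of the TCP to a pose.
- servo_line(position, v=0.15, attitude=None, stop_force=None): straight line of the TCP; attitude=None keeps the orientation; v is the mean speed in m/s. With stop_force (N) it stops when the force on the tool has changed by that much, and returns True; else False.
- set_joints(angles): joint-space move.
- command_gripper(opening): opening from 0.0 (shut) to 1.0 (fully open); the grip force is fixed at half the most; returns when the fingers have stopped.
- wait(seconds).
- solve_ik(position, orientation): joint angles nearest the present ones, or None.
- get_obs(): the state.
- snapshot(name): name is "side" or "top" or "wrist"; returns the picture (420x560x3 uint8, blue, green, red); there is no depth.
- camera_model(name): a dict with "camera_matrix" (3x3 intrinsics, pixels), "xyz" and "rotation" of the camera in the world. Camera axes: x right, y down, z forward; pixel columns grow to the right and rows downward; lengths in m; the calibration is good to about 2 mm. A picture is of the moment at which its call begins: read the wrist's pose just before it. camera_model takes no time and is no camera call; for the wrist camera it gives the pose at the moment of the call.
A pose or a line that the arm cannot do raises Unreachable and nothing moves.
- hand_in(): hands the job in, once; it reports no verdict.
The state is a dict: "time_s": time; "q": joint angles; "qvel": joint speeds; "joint_torque": joint torques, N m; "tcp_pos": TCP position; "orientation": TCP orientation; "force": force on the tool from outside, world axes, zero at the start; "moment": the same for the moment, N m; "finger_gap": opening from 0.0 (shut) to 1.0 (fully open).
Only numpy, scipy, OpenCV 4.12 (cv2) and the standard library are available. Lean on these libraries where they do the work, as an engineer would, in place of code of your own. Each camera call takes 0.05 s, during which the arm holds its last target. There are 200 camera calls.

## Working session

There is one attempt and no reset: what is moved stays moved. The work goes in short steps, each a Python script; the robot and the scene stay as the last script left them, time stands still between calls to the robot, and variables do not carry over. Pictures are saved under pics/ and viewed, about 8 in all and at most 12, crops included, and the job is handed in when it is done.

```bash
mkdir -p pics
cat > h.py <<'E'
from bench import *
import numpy as np, cv2
def cam(n):
    c=camera_model(n); return np.array(c["camera_matrix"]),np.array(c["xyz"]),np.array(c["rotation"])
def ray(n,uv,z,c=None):
    K,p,R=c or cam(n); d=R@np.linalg.inv(K)@np.array([uv[0],uv[1],1.]); return p+d*(z-p[2])/d[2]
def proj(n,P,c=None):
    K,p,R=c or cam(n); q=K@(R.T@(np.array(P)-p)); return q[:2]/q[2]
E
python3 - <<'E'
from h import *
for n in("top","side"):
    cv2.imwrite(f"pics/{n}0.png",cv2.resize(snapshot(n),(800,600),interpolation=cv2.INTER_CUBIC)); c=cam(n); print(n,c[0][0,0],c[1],c[2].round(3).tolist())
o=get_obs();print(o["time_s"],o["tcp_pos"],o["orientation"],o["finger_gap"])
E
```

```text
top 422.93184125277253 [ 0.46096149 -0.0185987   1.1633759 ] [-3.047, 0.006, -1.581]
side 419.8887922583446 [0.19807854 0.7386808  0.59822505] [-2.118, 0.002, -2.701]
0.1 [0.14916173 0.52913182 0.2307211 ] [-1.57199225e+00  1.58066651e-04 -2.74835635e-01] 0.9990806441524035
```

View pics/top0.png

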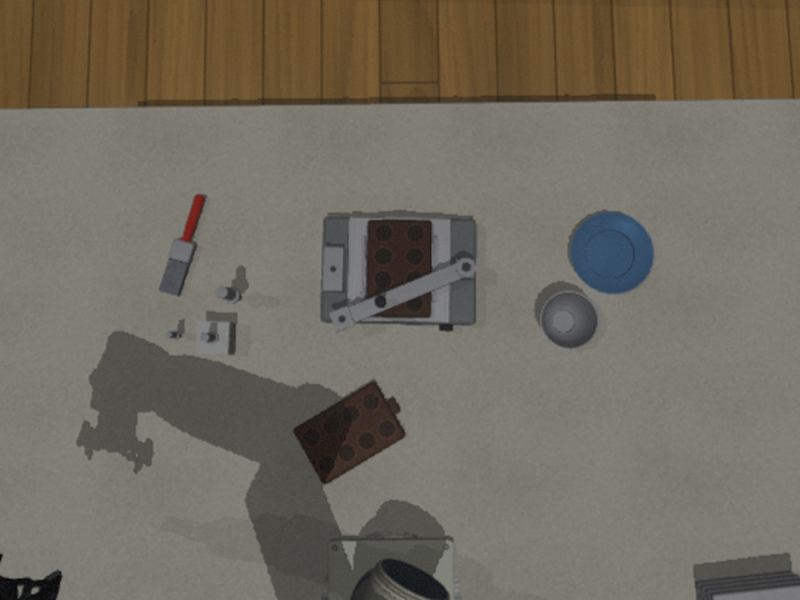

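View pics/side0.png

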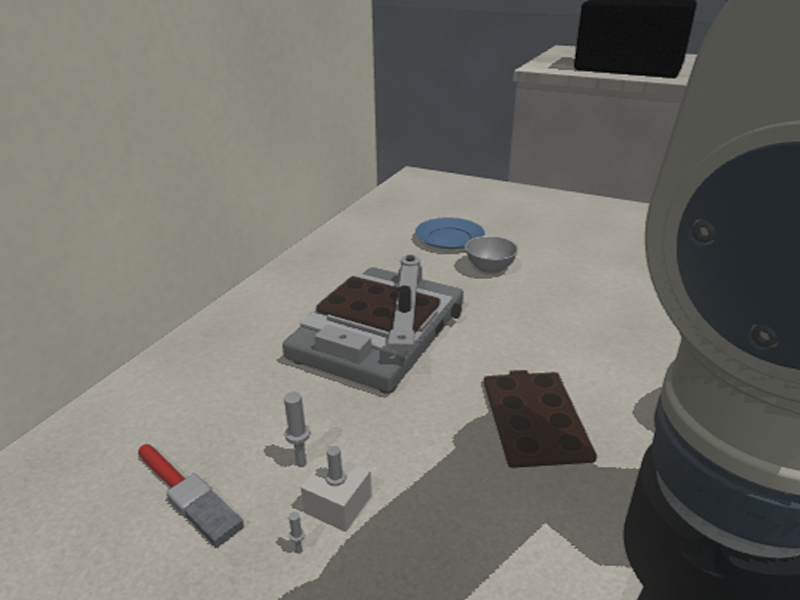

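The top view (800x600) shows the stand with its bar open: hinge at (466,266), knob at (381,301) and bar eye at (342,319). The lower eye's hole is exposed at (333,268). The middle pin is in the white holder at (212,336). Two decoy pins stand at (229,293) and (174,333), and the bowl and plate are to the right. Next I'll compute rough positions and take close wrist views.

```bash
cat > /tmp/s.py <<'E'
import re
s=open('h.py').read()
s=s.replace('import numpy as np, cv2','import numpy as np, cv2\nfrom scipy.spatial.transform import Rotation as Rt')
s=s.replace('np.array(c["rotation"])','(lambda r:Rt.from_euler("xyz",r).as_matrix() if r.shape==(3,) else r)(np.array(c["rotation"]))')
open('h.py','w').write(s)
E
python3 /tmp/s.py
python3 - <<'E'
from h import *
for k,(u,v,z) in dict(hinge=(466,266,.088),knob=(381,301,.128),eye=(342,319,.088),hole=(333,268,.072),pin=(210,336,.09),big=(229,293,.08),small=(174,333,.04)).items(): print(k,ray("top",(u*.7,v*.7),z).round(4))
w=cam("wrist");o=get_obs();T=Rt.from_euler("xyz",o["orientation"]).as_matrix()
print("wrist off in tool",T.T@(w[1]-o["tcp_pos"]),(T.T@w[2]).round(3).tolist(),w[0].round(1).tolist(), T.round(2).tolist())
for p,yaw in(([.50,.10,.26],0),([.50,.10,.26],np.pi),([.45,.26,.25],0),([.45,.26,.25],np.pi),([.5,.1,.26],-np.pi/2),([.5,.1,.26],np.pi/2)): 
    q=solve_ik(p,[-np.pi/2,0,yaw]); print(p,yaw,None if q is None else np.round(q,2))
E
```

```text
hinge [ 0.6107 -0.1426  0.088 ]
knob [0.546  0.0093 0.128 ]
eye [0.5178 0.0802 0.088 ]
hole [0.6119 0.0979 0.072 ]
pin [0.49   0.3146 0.09  ]
big [0.5673 0.2848 0.08  ]
small [0.4976 0.3973 0.04  ]
wrist off in tool [-0.07765372 -0.14261736  0.00057362] [[-0.0, 0.953, 0.304], [0.0, -0.304, 0.953], [1.0, 0.0, -0.0]] [[366.7, 0.0, 278.0], [0.0, 366.7, 207.6], [0.0, 0.0, 1.0]] [[0.96, -0.0, 0.27], [-0.27, -0.0, 0.96], [-0.0, -1.0, -0.0]]
[0.5, 0.1, 0.26] 0 [ 0.03  0.18 -0.01  1.38  0.    0.03]
[0.5, 0.1, 0.26] 3.141592653589793 [ 0.03  0.18 -0.01  1.38 -0.   -3.11]
[0.45, 0.26, 0.25] 0 [ 0.36  0.2  -0.01  1.36  0.    0.36]
[0.45, 0.26, 0.25] 3.141592653589793 [ 0.36  0.2  -0.01  1.36 -0.   -2.78]
[0.5, 0.1, 0.26] -1.5707963267948966 [ 0.03  0.18 -0.01  1.38  0.    1.6 ]
[0.5, 0.1, 0.26] 1.5707963267948966 [ 0.03  0.18 -0.01  1.38  0.   -1.54]
```

Run:
```python
from h import *
import json
D=[-np.pi/2,0,0]; out={}
for i,p in enumerate([[.46,.30,.26],[.54,0.0,.26],[.58,.07,.17]]):
    move_to(p,D); wait(.2); c=cam("wrist"); im=snapshot("wrist")
    cv2.imwrite(f"pics/w{i}.png",im); out[i]=[x.tolist() for x in c]
json.dump(out,open("w.json","w")); print(get_obs()["time_s"],get_obs()["force"])
```

```text
4.025 [1.39631881 0.03627973 0.49535051]
```

View pics/w0.png

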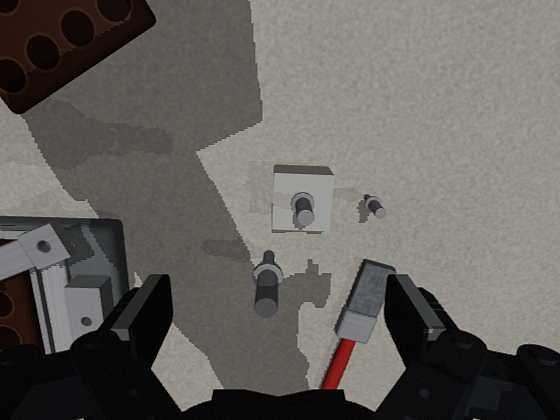

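View pics/w1.png

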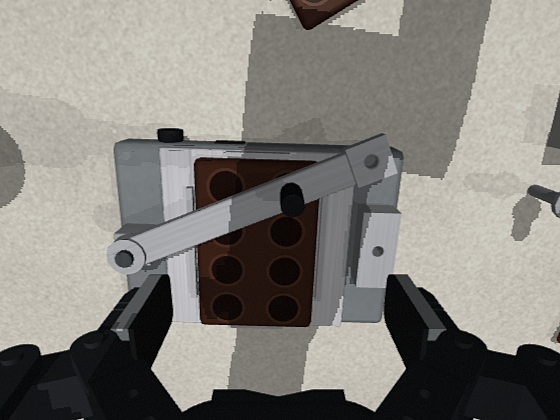

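View pics/w2.png

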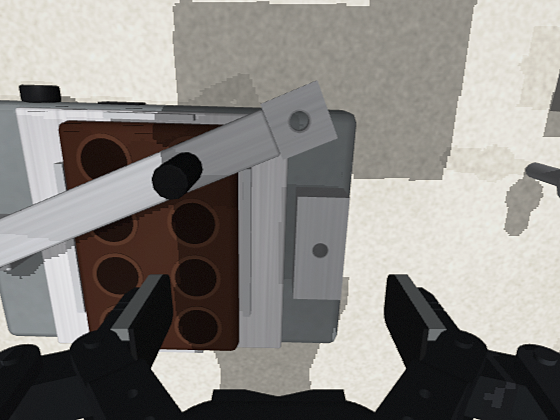

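In w0 the middle pin's handle top is at (306,217), with its collar at about (302,200) on the holder. In w1 the hinge is at (124,257), the bar eye at (371,161) and the lower hole at (377,251). In w2 the bar eye is at (299,121) and the lower hole at (320,250). I'll refine these with blobs and cast rays.

```bash
cat > m.py <<'E'
from h import *
import json
W={int(k):[np.array(x) for x in v] for k,v in json.load(open("w.json")).items()}
def blob(i,u,v,r,z,thr=None):
    g=cv2.cvtColor(cv2.imread(f"pics/w{i}.png"),cv2.COLOR_BGR2GRAY)[v-r:v+r+1,u-r:u+r+1]
    g=cv2.resize(g,None,fx=8,fy=8,interpolation=cv2.INTER_CUBIC)
    t,b=cv2.threshold(g,0,255,cv2.THRESH_BINARY_INV+cv2.THRESH_OTSU)
    n,l,s,c=cv2.connectedComponentsWithStats(b); k=l[g.shape[0]//2,g.shape[1]//2]
    uv=(c[k]+.5)/8-.5+[u-r,v-r]; w=s[k][2:4]/8
    return uv.round(2),w,ray(None,uv,z,W[i])
if __name__=="__main__":
    print("eye",blob(1,371,161,10,.088),blob(2,299,121,15,.088))
    print("hole",blob(1,377,251,9,.072),blob(2,320,250,13,.072))
    for z in(.088,.1): print("hinge",z,ray(None,(124,257),z,W[1]))
    print("knobtop w1",ray(None,(293,187),.128,W[1]),"w2",ray(None,(172,183),.128,W[2]))
    print("pin top",ray(None,(306,217),.092,W[0]),"collar", ray(None,(303,199),.05,W[0]))
    print("holder corners",[ray(None,p,.045,W[0])[:2].round(4) for p in((275,175),(331,177),(330,233),(272,231))])
    # triangulate eye/hole from W1,W2 as a height check
    for a,b in(((371,161),(299,121)),((377,251),(320,250)),((293,187),(172,183))):
        P=[W[i][0]@np.c_[W[i][2].T,-W[i][2].T@W[i][1]] for i in(1,2)]
        X=cv2.triangulatePoints(P[0],P[1],np.array(a,float),np.array(b,float)); print((X[:3]/X[3]).ravel())
    cr=[cv2.resize(cv2.imread("pics/w0.png")[160:245,260:345],(400,400),interpolation=cv2.INTER_CUBIC),cv2.resize(cv2.imread("pics/w2.png")[130:215,130:215],(400,400),interpolation=cv2.INTER_CUBIC)]
    cv2.imwrite("pics/crop1.png",np.hstack(cr))
E
python3 m.py
```

```text
eye (array([371.19, 161.3 ]), array([15.125, 15.125]), array([0.52070428, 0.08228503, 0.088     ])) (array([299.01, 121.06]), array([21.75 , 22.125]), array([0.52064819, 0.08238698, 0.088     ]))
hole (array([377.56, 250.96]), array([11.75 , 10.625]), array([0.6126403 , 0.09969414, 0.072     ])) (array([319.78, 250.07]), array([15.75, 14.75]), array([0.61266813, 0.09973872, 0.072     ]))
hinge 0.088 [ 0.61205904 -0.14324611  0.088     ]
hinge 0.1 [ 0.60635464 -0.13772122  0.1       ]
knobtop w1 [0.53344694 0.01322458 0.128     ] w2 [0.54895561 0.01442952 0.128     ]
pin top [0.48989764 0.32634605 0.092     ] collar [0.48540928 0.32626524 0.05      ]
holder corners [array([0.462 , 0.2982]), array([0.464, 0.354]), array([0.5239, 0.3557]), array([0.5218, 0.295 ])]
[0.52072041 0.08246864 0.08655043]
[0.61464662 0.10044197 0.06760594]
[0.54286893 0.01339448 0.12157248]
```

View pics/crop1.png

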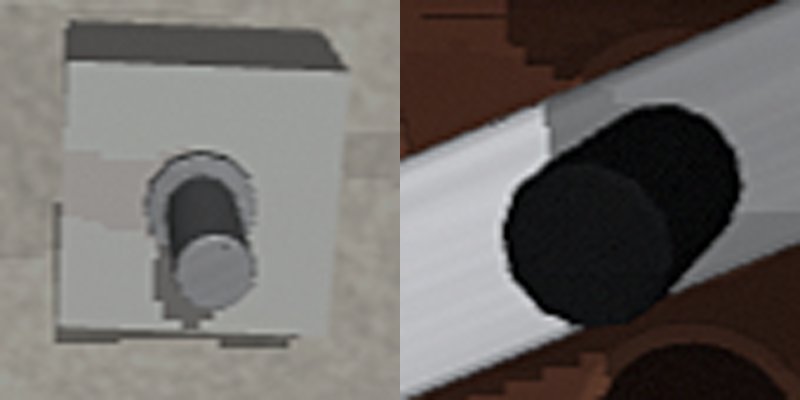

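The measurements agree: the eye and lower-hole fixes match to 0.1 mm between the two wrist views. With the hinge at about (0.609,-0.141), the hinge-to-eye distance is 240 mm and the knob falls at 165 mm. The crop confirms the pin's top and the knob's top. Now I'll swing the bar.

```bash
cat > swing.py <<'E'
from h import *
import json
H=np.array([.6091,-.1407]); E=np.array([.5207,.0823]); L=np.array([.61265,.0997])
a0=np.arctan2(*(E-H)[::-1]); a1=np.arctan2(*(L-H)[::-1])
def pose(a,z): return [*(H+.165*np.array([np.cos(a),np.sin(a)])),z],[-np.pi/2,0,a-np.pi]
move_to(*pose(a0,.17)); servo_line(pose(a0,.095)[0],v=.1)
command_gripper(0.); print("gap",get_obs()["finger_gap"],get_obs()["force"].round(2))
for a in np.linspace(a0,a1,7)[1:]:
    p,o=pose(a,.095); servo_line(p,v=.08,attitude=o)
print(get_obs()["force"].round(2)); command_gripper(.6)
servo_line(pose(a1,.18)[0],v=.15)
move_to([.58,.07,.17],[-np.pi/2,0,0]); wait(.2)
c=cam("wrist"); im=snapshot("wrist"); cv2.imwrite("pics/w3.png",im)
w=json.load(open("w.json")); w["3"]=[x.tolist() for x in c]; json.dump(w,open("w.json","w"))
import m
u,v=proj(None,[*L,.088],c); print("expect",u,v,m.blob(3,int(round(u)),int(round(v)),15,.088))
print(get_obs()["time_s"],get_obs()["force"].round(2))
E
python3 swing.py
```

```text
gap 0.2146590327076687 [-0.57  0.38  3.93]
[-0.2   2.55  5.86]
expect 321.5060702682103 261.8596538012481 (array([322.02, 264.37]), array([18.75 , 13.375]), array([0.61452019, 0.10011073, 0.088     ]))
11.0 [ 0.35 -0.13 -0.4 ]
```

View pics/w3.png

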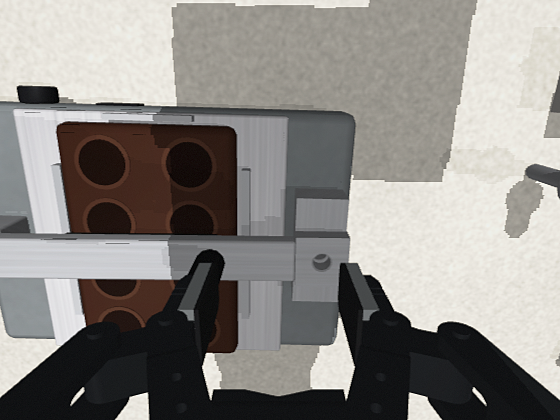

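In w3 the bar lies across the mould, with its eye at (321,262), within 1 px of the expected (321.5,261.9). The blob only caught the hole's dark half, so I'm ignoring its figure. Next I'll grasp the pin.

Run:
```python
from h import *
import json
D=[-np.pi/2,0,0]; x,y=.4899,.3259
move_to([x,y,.14],D); command_gripper(.5); hit=servo_line([x,y,.054],v=.08,stop_force=8); print("hit",hit)
command_gripper(0.); print("gap",get_obs()["finger_gap"],get_obs()["force"].round(2))
print("hit",servo_line([x,y,.17],v=.1)); wait(.2); o=get_obs(); print(o["finger_gap"],o["force"].round(2),o["time_s"],o["tcp_pos"])
c=cam("wrist"); im=snapshot("wrist")
w=json.load(open("w.json")); w["4"]=[a.tolist() for a in c]; json.dump(w,open("w.json","w"))
cv2.imwrite("pics/w4.png",im)
t=o["tcp_pos"]; print("expected tip",proj(None,t-[0,0,.047],c),"collar", proj(None,t-[0,0,.009],c))
u,v=proj(None,t-[0,0,.03],c).astype(int); cv2.imwrite("pics/crop2.png",cv2.resize(im[v-60:v+60,u-60:u+60],(600,600),interpolation=cv2.INTER_CUBIC)); print(u,v)
```

```text
hit False
gap 0.1689158606145533 [-0.91  0.23  4.62]
hit False
0.17043584910647147 [-0.29  0.09 -0.99] 15.4 [0.4897652  0.32583454 0.16953463]
expected tip [277.13216922 236.68993545] collar [276.87185146 268.11897115]
277 249
```

View pics/crop2.png

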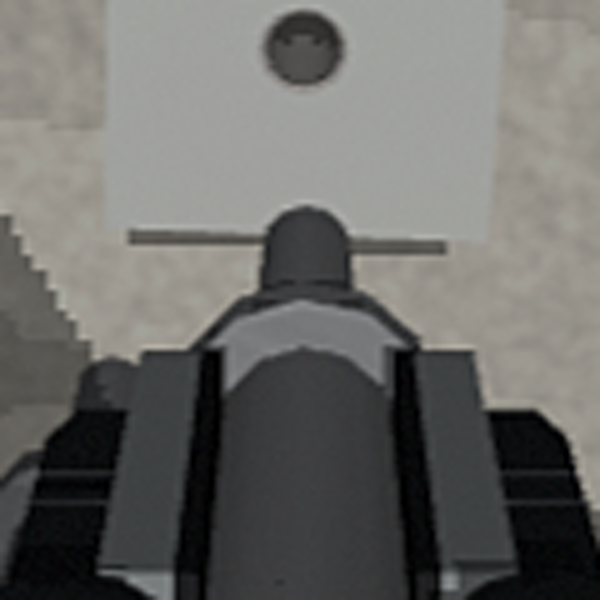

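The pin is held upright: the tip's front edge is at full-frame (278.2,230.2) and the emptied holder hole at (277.8,198.4). The 0.99 N load matches the pin's 90 g. From these I'll get the grip offset.

Run:
```python
from h import *
from m import W
c=W[4]; t=get_obs()["tcp_pos"]
print("holder hole",ray(None,(277.8,198.4),.045,c), "tcp",t)
for dx in (-.002,-.001,0,.001,.002):
  print(dx,[proj(None,t+[dx-r,0,-.047+z],c).round(1)for r,z in((.004,0),(.005,.002))])
print("y shift/mm",proj(None,t+[0,.001,-.047],c)-proj(None,t+[0,0,-.047],c))
```

```text
holder hole [0.4901206  0.32609762 0.045     ] tcp [0.48977913 0.32585073 0.1696317 ]
-0.002 [array([277.2, 226.7]), array([277.1, 226.3])]
-0.001 [array([277.2, 228.4]), array([277.1, 228. ])]
0 [array([277.2, 230.1]), array([277.1, 229.7])]
0.001 [array([277.2, 231.8]), array([277.1, 231.4])]
0.002 [array([277.2, 233.4]), array([277.1, 233.1])]
y shift/mm [1.79635115e+00 5.94419398e-04]
```

Run:
```python
from h import *
D=[-np.pi/2,0,0]; x,y=.61235,.0994
move_to([x,y,.165],D); wait(.3)
def rep(s,h): o=get_obs(); print(s,h,"tip",round(o["tcp_pos"][2]-.047,4),o["tcp_pos"][:2].round(4),o["force"].round(2),o["moment"].round(2),round(o["time_s"],1))
rep("above",0)
h=servo_line([x,y,.122],v=.04,stop_force=5); rep("bar eye",h)
if not h:
    h=servo_line([x,y,.0972],v=.02,stop_force=5); rep("lower",h)
```

```text
above 0 tip 0.1182 [0.6121 0.1005] [-0.59  0.35 -1.12] [0.03 0.04 0.02] 16.8
bar eye False tip 0.0753 [0.6125 0.0995] [-0.57  0.29 -1.43] [-0.01  0.03  0.02] 18.0
lower False tip 0.0505 [0.6126 0.0994] [-0.56  0.06  1.64] [-0.01  0.05 -0.02] 19.4
```

The pin went straight through both eyes with under 3 N. I'll seat it gently, release, back off and check.

Run:
```python
from h import *
x,y=.61235,.0994
h=servo_line([x,y,.0935],v=.02,stop_force=8); o=get_obs(); print(h,o["tcp_pos"][2]-.047,o["force"].round(2))
command_gripper(.4); servo_line([x,y,.2],v=.12); move_to([.56,.05,.24],[-np.pi/2,0,0]); wait(.3)
c=cam("wrist"); im=snapshot("wrist"); o=get_obs(); print(o["time_s"],o["force"].round(2))
u,v=proj(None,[x,y,.115],c).astype(int); r=[proj(None,[.6127,.0997,z],c).round(1) for z in(.093,.135)]; print("expect collar top, handle top",r,u,v)
a=im[v-60:v+60,u-60:u+60]; s=snapshot("side"); us,vs=proj("side",[x,y,.1]).astype(int)
b=s[vs-60:vs+60,us-60:us+60]; print("side expect home",[(5*(proj("side",[.6127,.0997,z])-[us-60,vs-60])+[400*0,0]).round() for z in(.088,.135)])
print("wrist crop expect",[(5*(q-[u-60,v-60])).round() for q in r])
cv2.imwrite("pics/fin.png",np.hstack([cv2.resize(k,(400,400),interpolation=cv2.INTER_CUBIC) for k in(a,b)]))
```

```text
True 0.050451354200271234 [-1.71 -0.27  7.94]
21.7 [ 0.01  0.02 -0.04]
expect collar top, handle top [array([334.8, 250. ]), array([343.1, 273.1])] 338 260
side expect home [array([302., 328.]), array([295., 235.])]
wrist crop expect [array([284., 250.]), array([326., 366.])]
```

View pics/fin.png

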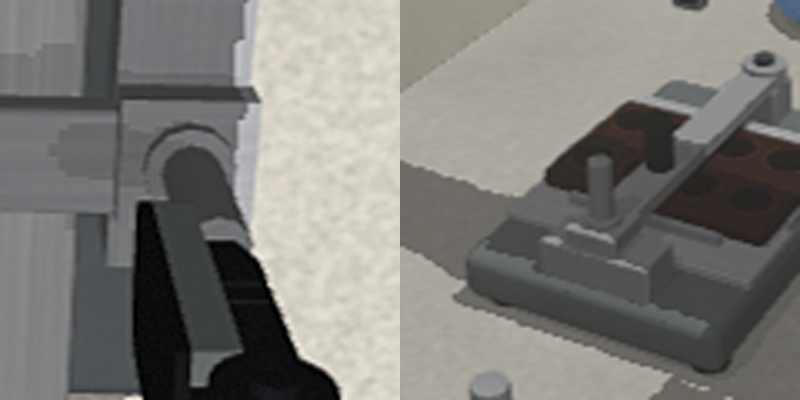

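The final view shows the pin upright with its collar on the bar. In the side crop the handle top is at (198,158), against (197,157) expected when home. The gripper is clear and reads zero force.

```bash
python3 -c "
from bench import *
hand_in()"
```

```text
the job is handed in; nothing more can be done
```

I swung the bar across the mould by its knob and took the middle-sized pin from the holder. I threaded it through both eyes, pressed it home, released it, and handed the job in at about 22 s of the 72 s.

**Last checks:**
- **Insertion:** the pin went straight through both eyes with under 3 N of resistance, so no search was needed. I had located the lower hole before the bar covered it.
- **Seating:** a gentle press stopped hard at about 9 N, with the tip at about 50.5 mm computed from the gripper height (50 mm is fully home).
- **After release:** the side view shows the pin upright, with its handle top within about 1 px of where it should be when home. The tool force reads zero, and the gripper is clear.
- **Bystanders:** the planned paths stayed away from the bowl, plate and brush, but I took no final picture of them.

**One disagreement:** after the swing, the automatic fix on the bar eye was about 2 mm off, because it caught only the dark half of the hole. I used the visual reading instead, and the insertion bore it out.

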